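Dim the bench lamp and hold a torch to a bottle for a crack check

TASK

Get ready to check the amber bottle for cracks: first turn the lamp's dimmer knob fully anticlockwise to its end stop, then draw the torch out of its slanted holder and hold it raised and level, lens pointing at the middle of the bottle's body, with the lens about a hand's breadth or two (5 to 20 cm) from the glass. Finish while still holding the torch there, steady in the gripper and touching nothing else. Do not touch the bottle with the torch, and leave the bottle and everything else on the bench where they stand.

Things in the scene. Friction and masses are not known exactly. Their poses are not given: they have to be found in the camera images.
- dimmer (a joint): angle of the lamp's dimmer knob: 0 = end stop, fully anticlockwise seen from above (lamp at minimum); grows as the knob is turned clockwise, up to 4.5. It starts between 0.7 and 1.3. Light friction (0.03 N m), no spring: it stays where it is left
- dimmer_grip (a point): point on the knob's vertical axis at gripping height, 67 mm above the table. Black knob on a white box (110 x 90 mm, 30 mm high): a 44 mm disc (its top 23 mm below this point) carrying an upright bar 42 mm long, 14 mm thick, whose top is 7 mm above this point. Its x axis runs along the bar and turns with the knob; z is up
- dimmer_box: white box under the dimmer knob, 110 x 90 x 30 mm, fixed to the table; origin at the centre of its underside
- torch_mid (a point): centre of the torch, on its axis, 75 mm from either end; z axis points from tail to lens. Round hand torch: aluminium barrel 26 mm in diameter, 115 mm long from the tail, then a black head 36 mm in diameter, 35 mm long, with a yellow lens at its end. About 0.18 kg
- torch: the same torch, origin at its tail end, z axis from tail to lens; centre of mass about 60 mm from the tail. At the start it stands loosely in the holder, lens up, leaning 45 degrees, its tail 66 mm deep in the socket, so that 49 mm of bare barrel shows between the socket's mouth and the head
- holder: blue torch holder fixed to the table: base plate 150 x 80 x 12 mm (x from -60 to +90 mm) with a square socket (38 mm outside, 30 mm inside, 66 mm deep) that leans 45 degrees from vertical towards its own +x. Origin on the table, x axis = direction of the lean, z up. The torch is drawn out along the socket's axis (+x and up in equal parts)
- holder_mouth (a point): centre of the holder socket's mouth, 30 mm along the holder's x and about 80 mm above the table
- bottle_mid (a point): centre of the body of the amber glass bottle (86 mm in diameter, straight sides 115 mm high, 170 mm in all), 60 mm above its underside and 150 mm above the table. It stands loose on the riser, 0.4 kg
- bottle: the same bottle; origin at the centre of its underside
- riser: light wooden block under the bottle, 140 x 140 x 90 mm, fixed; origin at the centre of its underside
- chalk_box: bystander: blue box 60 x 90 x 50 mm; origin at its underside
- stopper: bystander: rubber stopper 34 mm in diameter, 28 mm high; origin at its underside
- flask: bystander: clear conical flask 80 mm in diameter, 125 mm high; origin at its underside
- marker: bystander: red marker pen lying down, 18 mm thick, 130 mm long
- jar: bystander: clear jar 58 mm in diameter, 112 mm high; origin at its underside
- eraser: bystander: chalkboard eraser 120 x 50 x 34 mm; origin at its underside
Not all that is in view belongs to the job. What is shaped like the dimmer_box but pink is not meant.

How it is judged:
On the way, in this order (a step that is already met when the one before it is completed fails the run):
1. the dimmer knob is at its anticlockwise end stop (value of joint dimmer below 0.1 rad), for 0.2 s.
2. the torch is out of its holder, in the gripper (distance between torch_mid and holder_mouth above 0.1 m and contact force between torch and holder below 0.05 N and contact force between torch and the fingers above 1 N), for 0.2 s.
At the end, for the whole second after the job is handed in: knob within 0.12 rad of its stop; torch still in the fingers, centre over 100 mm up, level within 12 degrees, touching nothing else; its axis passes within 35 mm (each way) of the centre of the bottle's body, lens towards it and 2 to 22 cm from the glass; bottle within 30 mm of its place (value of joint dimmer below 0.12 rad and contact force between torch and the fingers above 1 N and height (world z) of torch_mid above 0.1 m and angle between torch_mid's own z axis and vertical between 1.3508 and 1.7908 rad and z of bottle_mid in the frame of torch_mid between 0.13 and 0.33 m and x of bottle_mid in the frame of torch_mid between -0.035 and 0.035 m and y of bottle_mid in the frame of torch_mid between -0.035 and 0.035 m and linear speed of torch below 0.03 m/s and angular speed of torch below 0.2 rad/s and distance between torch_mid and holder_mouth above 0.05 m and angle between bottle's own z axis and vertical below 0.1 rad and distance of bottle from where it was at the start of the episode below 0.03 m and contact force between torch and holder below 0.05 N and contact force between torch and bottle below 0.05 N and contact force between torch and riser below 0.05 N and contact force between torch and dimmer_box below 0.05 N); the arm keeps its last pose, push and grip.
It fails at once if the torch touches the bottle (contact force between torch and bottle above 0.3 N).
It fails at once if the bottle is displaced (distance of bottle from where it was at the start of the episode above 0.03 m).
It fails at once if a bystander is displaced by more than 30 mm (distance of any of jar, eraser, chalk_box, stopper, flask, marker from where it was at the start of the episode above 0.03 m).
It also fails if it takes over 56 s, if anything falls off the work surface, if the arm or the gripper's body presses on something with over 40 N, if the wrist force passes 120 N, or if a joint passes its speed limit or range.

ROBOT

A 6-joint arm with a two-finger parallel gripper is mounted at the origin on the work surface. World frame = base frame: x ahead of the robot, y to its left, z up, the work surface at z = 0. Lengths are in m, angles in rad, forces in N, time in s.
With the tool pointing down it reaches from about 0.4 to 0.925 m from the base axis. Payload 3.4 kg.
Tool frame: the origin (TCP) lies on the centre line of the jaws, within the pads' length; the fingertips stand 17 mm ahead of it and the grasp point (between the pads) lies 2 mm behind it; z points along the fingers, y is the direction in which the jaws open and shut (so a half turn about z gives the same grasp; the last joint's range is limited). The gripper opens to 85 mm and grips with 20 to 120 N. Pads are 22 mm wide; open, the fingers measure 114 mm over their backs; the gripper's body (76 mm by 85 mm) begins 54 mm behind the grasp point. The pads swing forward as they close: fully open they stand 13 mm farther back than shut.
Start: joints at [-1.325, 0.307, 1.506, -0, 1.328, -0.073], TCP at [0.18, -0.546, 0.248] pointing down, gripper open.
Joint ranges: [-3.12, 3.12], [-1.05, 2.28], [0.14, 2.33], [-1.42, 4.57], [0.1, 2.73], [-2.68, 2.68]. Speed limits (rad/s): [2.57, 2.57, 3.14, 3.14, 3.14, 3.14].

INTERFACE

Orientations are given as a unit quaternion [w, x, y, z].
In Python, from plant import ctrl, cams, spotter gives the robot as it stands.
- The arm moves only by the shell command python3 -m crank 'ROWS' [FORCE]. ROWS is text: rows parted by semicolons, each of 7 numbers parted by spaces: the shift along the world's x, y, z in m, then the turn, a rotation vector about the world's x, y, z in degrees, then the closure, from 0 (fully open) to 1 (shut). In form: x y z rx ry rz fingers; .... A call has exactly 10 rows; each row shifts and turns the commanded pose from where the row before left it; what a row does not reach is not made up. A row lasts 1/10 s, in which the tool goes at most 50 mm and 8.59 degrees, less where a joint would pass 70% of its speed; a pose out of reach is approached as far as the arm can. A call with a gripper value outside its range is refused whole. The fingers move at their own pace and stop on an object; FORCE is the grip in N (left out, the last holds). Time passes only in rows, so rows that do not move let the fingers close, or fill a call up. It gives the time, the measured TCP pose, the force and the opening at its end, in the units of the state.
- ctrl.state(): the state, without advancing time (a new reading comes with each control period).
- cams.read_camera(name): name is "side" or "top" or "wrist"; returns a dict with "image" (480x640x3 uint8, red, green, blue), "fx", "fy", "cx", "cy" (pixels), "k1" (the pictures are not rectified: a ray, as slopes to the right and down, at radius r is drawn at 1 + k1 r^2 times it, then the intrinsics apply), "cam_to_world" (4x4, takes a point from camera to world coordinates); the wrist camera has in their place "hand_eye" (4x4, takes a point from camera to tool coordinates, whose origin is the TCP and whose axes are the flange's). Camera axes: x right, y up, looking along -z (the intrinsics and any distortion apply to the point x, -y, -z); pixel columns grow to the right and rows downward; lengths in m; the calibration is good to about 2 mm. A picture is of the moment at which its call begins: read the wrist's pose just before it. There is no depth.
- ctrl.sign_off(): hands the job in, once; it reports no verdict.
Trained networks look in a picture, given as the dict that the camera call returned (one of the last four; its "shot" number tells which), for a name from the list of things; names that differ only in an ending like _2 or _b are one class to them, and where a whole thing is asked for, a point or a joint stands for the part that bears it (a point fixed in the world has none). Each returns a list of dicts, best first, with "confidence" (0 to 1); they miss things now and then, are a little off and sometimes report something else, mostly with a low value. They report only what shows in the picture. A call takes as long as a camera call. They do not tell look-alikes from the thing itself.
- spotter.look_for(picture, label): "pixel" ([column, row] in pixels, amid what is visible of it).
- spotter.trace(picture, label): "mask" (480x640 bool, what is visible of it) and "pixel" ([column, row] in pixels, amid what is visible of it).
- spotter.mark_of(picture, label): "pixel" ([column, row] in pixels: a listed point, or the origin of a listed thing).
The state is a dict: "t": time; "joint_pos": joint angles; "qd": joint speeds; "effort": joint torques, N m; "tool_pos": TCP position; "ee_rot": TCP orientation; "force": force on the tool from outside, world axes, zero at the start; "moment": the same for the moment, N m; "finger_gap": finger opening in m.
Only numpy, scipy, OpenCV 4.12 (cv2) and the standard library are available. Lean on these libraries where they do the work, as an engineer would, in place of code of your own. Each camera call takes 0.05 s, during which the arm holds its last target.

## Working session

There is one attempt and no reset: what is moved stays moved. The work goes in short steps, Python scripts to look and compute and a shell command to move; the robot and the scene stay as the last step left them, time stands still between calls to the robot, and variables do not carry over. Pictures are saved under pics/ and viewed, and the job is handed in when it is done.

```bash
ls; mkdir -p pics
python3 - <<'E'
from plant import ctrl,cams,spotter
import cv2,pickle
print(ctrl.state())
for n in ["side","top","wrist"]:
    p=cams.read_camera(n)
    cv2.imwrite(f"pics/{n}0.png",p["image"][:,:,::-1])
    pickle.dump(p,open(f"{n}0.pkl","wb"))
    print(n,{k:v for k,v in p.items() if k!="image"})
    for l in ["dimmer_box","dimmer_grip","torch_mid","torch","holder","holder_mouth","bottle_mid","bottle","riser"]:
        try: print(l,[(d["pixel"],round(d["confidence"],2)) for d in spotter.mark_of(p,l)][:4])
        except Exception as e: print(l,e)
print(ctrl.state()["t"])
E
```

```text
pics
{'t': 0.0, 'joint_pos': array([-1.32546202e+00,  3.07576662e-01,  1.50764475e+00,  2.26617120e-05,
        1.32843123e+00, -7.35276455e-02]), 'qd': array([-3.16677582e-04, -1.02422737e-03,  4.01258569e-05,  3.08289068e-03,
       -3.10878931e-03, -2.06216828e-03]), 'effort': array([ 2.14453983e-03, -4.57537830e+01, -2.51909995e+01,  2.57968404e-04,
        1.33781915e-02,  8.71556267e-06]), 'tool_pos': array([ 0.18006333, -0.54538622,  0.24738973]), 'ee_rot': array([-1.02714363e-03,  9.87317689e-01,  1.58753645e-01, -7.74151591e-05]), 'force': array([-0.10205199,  0.50196489, -0.72753261]), 'moment': array([-0.00345903, -0.00234694,  0.02315717]), 'finger_gap': 0.08597395417208424}
side {'fx': 584.925767062025, 'fy': 584.925767062025, 'cx': 319.7858370784464, 'cy': 239.2921074329711, 'k1': -0.19555217343288478, 'cam_to_world': array([[-0.98646967,  0.11740403, -0.11442847,  0.38588039],
       [-0.16383798, -0.73105605,  0.66235502,  1.01809415],
       [-0.00589048,  0.67214087,  0.74039986,  1.22423042],
       [ 0.        ,  0.        ,  0.        ,  1.        ]]), 'shot': 1}
[... 1296 characters left out ...]
[230.7, 228.0], 0.26)]
bottle [([222.8, 220.0], 0.9)]
riser [([231.5, 225.9], 0.63)]
wrist {'fx': 374.3709628820643, 'fy': 374.3709628820643, 'cx': 323.4498045913609, 'cy': 242.65178748400348, 'k1': -0.026846447152689256, 'hand_eye': array([[ 4.57188702e-04,  9.61452371e-01,  2.74971143e-01,
         6.97539933e-02],
       [ 9.99999590e-01, -2.24591934e-04, -8.77379586e-04,
         4.31800919e-04],
       [-7.81802382e-04,  2.74971431e-01, -9.61452079e-01,
        -1.25260212e-01],
       [ 0.00000000e+00,  0.00000000e+00,  0.00000000e+00,
         1.00000000e+00]]), 'shot': 3}
dimmer_box []
dimmer_grip []
torch_mid []
torch []
holder []
holder_mouth []
bottle_mid []
bottle []
riser []
1.5
```

View pics/side0.png

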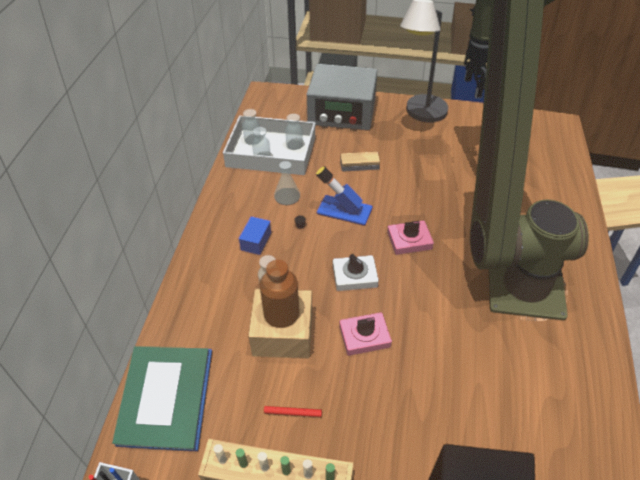

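View pics/top0.png

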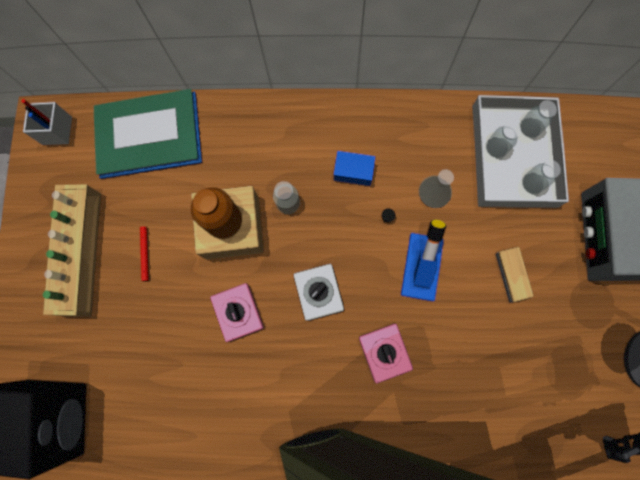

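Candidates for the dimmer: white box at top (319,292)/side (355,272), and pink look-alikes at top (237,312) and (386,353), side (365,333) and (411,236). By the description I choose the white one. Torch: blue holder at top (425,265)/side (345,205). Bottle: top (215,212)/side (280,295).

```bash
cat > h.py <<'E'
import numpy as np,cv2,pickle
from scipy.spatial.transform import Rotation as R
def K(p): return np.array([[p["fx"],0,p["cx"]],[0,p["fy"],p["cy"]],[0,0,1]])
def ray(p,px,T=None):
    T=p["cam_to_world"] if T is None else T
    u=cv2.undistortPoints(np.array([[px]],float),K(p),np.array([p["k1"],0,0,0.]))[0,0]
    d=T[:3,:3]@np.array([u[0],-u[1],-1]); return T[:3,3],d/np.linalg.norm(d)
def onz(p,px,z,T=None):
    o,d=ray(p,px,T); return o+d*(z-o[2])/d[2]
def proj(p,X,T=None):
    T=p["cam_to_world"] if T is None else T
    c=(np.atleast_2d(X)-T[:3,3])@T[:3,:3]; c=c*[1,-1,-1]
    return cv2.projectPoints(c,np.zeros(3),np.zeros(3),K(p),np.array([p["k1"],0,0,0.]))[0][:,0]
def tri(l):
    A=np.zeros((3,3));b=np.zeros(3)
    for o,d in l:
        M=np.eye(3)-np.outer(d,d);A+=M;b+=M@o
    X=np.linalg.solve(A,b)
    return X,[round(1000*np.linalg.norm((np.eye(3)-np.outer(d,d))@(X-o)),1) for o,d in l]
def toolT(s):
    T=np.eye(4);w,x,y,z=s["ee_rot"];T[:3,:3]=R.from_quat([x,y,z,w]).as_matrix();T[:3,3]=s["tool_pos"];return T
E
python3 - <<'E'
from h import *
S=pickle.load(open("side0.pkl","rb"));T=pickle.load(open("top0.pkl","rb"))
for n,a,b in [("box",(354.1,275.8),(319,296)),("grip",(356.5,258.5),(320.2,290.5)),("tmid",(339.3,187.3),(429.2,255)),("holder",(352.5,209.9),(423.1,272.6)),("mouth",(343.1,188.7),(430.8,258.3)),("bmid",(280.5,292.2),(214.9,214.4)),("bottle",(280.3,313.3),(222.8,220)),("riser",(280,330.3),(231.5,225.9))]:
    print(n,*tri([ray(S,a),ray(T,b)]))
c=lambda P,x,y,w,n:cv2.resize(P["image"][y-w:y+w,x-w:x+w,::-1],(390,390),interpolation=cv2.INTER_CUBIC)
cv2.imwrite("pics/c1.png",np.hstack([c(T,319,292,35,0),c(S,355,268,35,0)]))
cv2.imwrite("pics/c2.png",np.hstack([c(T,428,260,45,0),c(S,342,195,40,0)]))
E
```

```text
box [ 0.45857983  0.03817411 -0.00084406] [np.float64(4.2), np.float64(4.2)]
grip [0.4606614  0.03395681 0.06685832] [np.float64(1.1), np.float64(1.1)]
tmid [ 0.53835743 -0.2025972   0.09034355] [np.float64(0.6), np.float64(0.6)]
holder [ 0.50347177 -0.20277519  0.00655014] [np.float64(5.4), np.float64(5.4)]
mouth [ 0.53004039 -0.20730565  0.0825068 ] [np.float64(1.6), np.float64(1.6)]
bmid [0.60867986 0.24911998 0.17121935] [np.float64(0.9), np.float64(0.9)]
bottle [0.61433071 0.25007099 0.08884645] [np.float64(0.4), np.float64(0.4)]
riser [0.61919077 0.24620115 0.00837126] [np.float64(1.9), np.float64(1.9)]
```

View pics/c1.png

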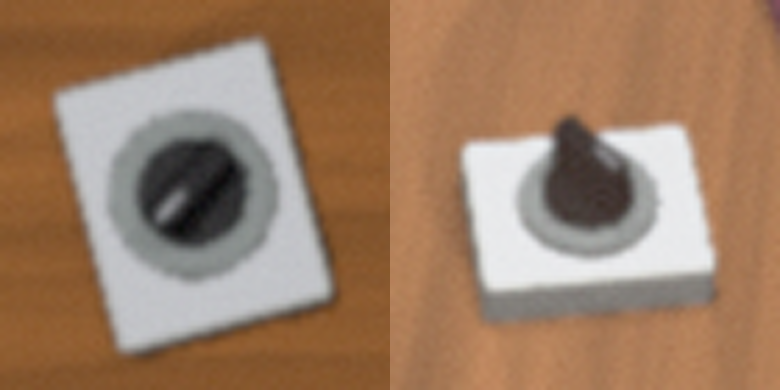

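View pics/c2.png

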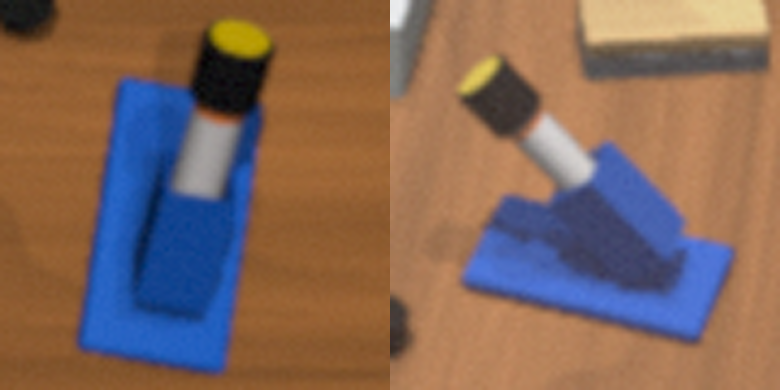

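White box confirmed (black knob, bar slanting); torch in blue holder leaning away from the robot. I go over the knob, turning the tool across the bar.

```bash
python3 -m crank '0.034 0.035 0 0 0 8 0;0.034 0.035 0 0 0 8 0;0.034 0.035 0 0 0 8 0;0.034 0.035 0 0 0 8 0;0.034 0.035 0 0 0 8 0;0.034 0.035 0 0 0 8 0;0.034 0.035 0 0 0 8 0;0.006 0.048 0 0 0 8 0;0.006 0.048 0 0 0 8 0;0.006 0.048 0 0 0 8 0' 60
python3 -m crank '0.006 0.048 0 0 0 8 0;0.006 0.048 0 0 0 8 0;0.006 0.048 0 0 0 8 0;0.006 0.048 0 0 0 8 0;0 0 0 0 0 0 0;0 0 0 0 0 0 0;0 0 0 0 0 0 0;0 0 0 0 0 0 0;0 0 0 0 0 0 0;0 0 0 0 0 0 0'
python3 - <<'E'
from plant import ctrl,cams,spotter
from h import *
s=ctrl.state();p=cams.read_camera("wrist");T=toolT(s);C=T@p["hand_eye"]
print(s["t"],s["joint_pos"],T)
pickle.dump((s,p),open("w1.pkl","wb"))
cv2.imwrite("pics/w1.png",p["image"][:,:,::-1])
print([(d["pixel"],d["confidence"],onz(p,d["pixel"],.067,C)) for d in spotter.mark_of(p,"dimmer_grip")])
E
```

```text
t: 2.5
tool_pos: [0.4365, -0.1552, 0.2483]
ee_rot: [0.0, 0.652, 0.758, 0.0]
force: [1.5, -0.0, -1.0]
finger_gap: 0.0855
t: 3.5
tool_pos: [0.4602, 0.0338, 0.2483]
ee_rot: [-0.0, 0.422, 0.907, -0.0]
force: [-1.7, -0.4, 0.6]
finger_gap: 0.0854
3.5 [-1.81455244e-02  1.47369891e-01  1.72828736e+00 -8.98281256e-05
  1.26605813e+00 -7.18471323e-01] [[-6.44487449e-01  7.64614879e-01 -1.24263016e-04  4.60188687e-01]
 [ 7.64614888e-01  6.44487444e-01 -8.34483868e-05  3.38253105e-02]
 [ 1.62800751e-05 -1.48794790e-04 -9.99999989e-01  2.48280876e-01]
 [ 0.00000000e+00  0.00000000e+00  0.00000000e+00  1.00000000e+00]]
[([96.2, 251.2], 0.79, array([ 0.32650809, -0.11338698,  0.067     ])), ([328.4, 217.9], 0.59, array([0.46130659, 0.03858476, 0.067     ]))]
```

View pics/w1.png

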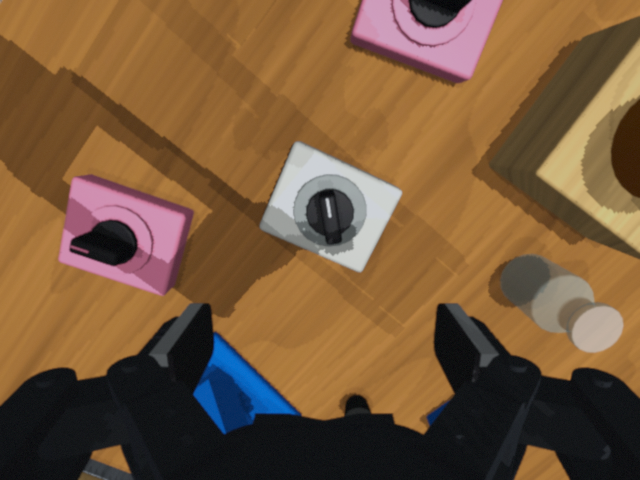

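Run:
```python
from h import *
s,p=pickle.load(open("w1.pkl","rb"));T=toolT(s);C=T@p["hand_eye"]
im=p["image"][:,:,::-1]
cv2.imwrite("pics/c3.png",cv2.resize(im[140:280,255:410],None,fx=5,fy=4.2,interpolation=cv2.INTER_CUBIC) if 0 else cv2.resize(im[170:260,280:385],None,fx=6,fy=6,interpolation=cv2.INTER_CUBIC))
# box outline for various
w=cv2.inRange(p["image"],(150,150,150),(255,255,255))
for z in [.03]:
  for px in [(297,142),(402,190),(362,272),(261,227)]: print(onz(p,px,z,C))
```

```text
[0.40097681 0.06726294 0.03      ]
[0.50162407 0.09637825 0.03      ]
[0.52695776 0.0127977  0.03      ]
[ 0.4239158  -0.01494959  0.03      ]
```

View pics/c3.png

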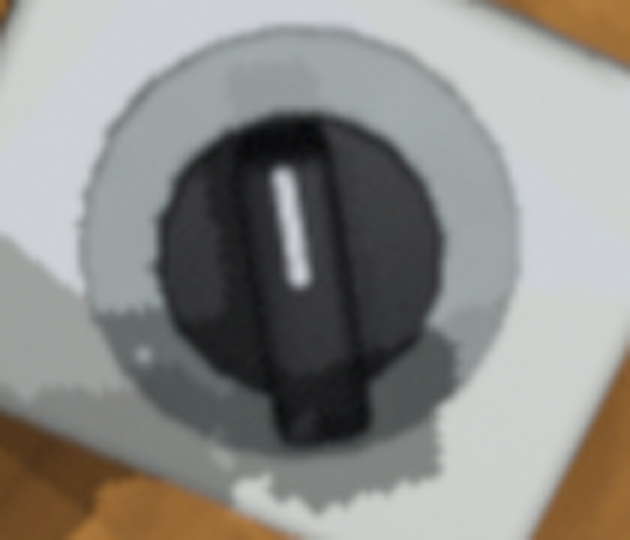

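Run:
```python
from h import *
s,p=pickle.load(open("w1.pkl","rb"));T=toolT(s);C=T@p["hand_eye"]
f=lambda x,y:(280+x/6,170+y/6)
a,b=onz(p,f(283,155),.074,C),onz(p,f(320,380),.074,C)
print(a,b,(a+b)/2,np.linalg.norm(a-b),np.degrees(np.arctan2(*(a-b)[1::-1])))
a,b=onz(p,f(283,170),.074,C),onz(p,f(300,283),.074,C)
print(a,b,np.degrees(np.arctan2(*(a-b)[1::-1])))
print("disc",onz(p,f(300,252),.044,C),"tool yaw",np.degrees(np.arctan2(T[1,0],T[0,0])))
```

```text
[0.44775634 0.05285772 0.074     ] [0.4718073  0.03238733 0.074     ] [0.45978182 0.04262253 0.074     ] 0.031583003430250264 139.59803751431775
[0.44906581 0.05131404 0.074     ] [0.46085341 0.0409957  0.074     ] 138.80255486624398
disc [0.462377  0.0399973 0.044    ] tool yaw 130.12725704475756
```

```bash
python3 -m crank '0.002 0.006 -0.02 0 0 5 0;0 0 -0.04 0 0 4 0;0 0 -0.04 0 0 0 0;0 0 -0.04 0 0 0 0;0 0 -0.03 0 0 0 0;0 0 -0.01 0 0 0 0;0 0 0 0 0 0 0;0 0 0 0 0 0 1;0 0 0 0 0 0 1;0 0 0 0 0 0 1' 40
python3 -m crank '0 0 0 0 0 0 1;0 0 0 0 0 0 1;0 0 0 0 0 0 1;0 0 0 0 0 0 1;0 0 0 0 0 0 1;0 0 0 0 0 0 1;0 0 0 0 0 0 1;0 0 0 0 0 0 1;0 0 0 0 0 0 1;0 0 0 0 0 0 1'
python3 - <<'E'
from plant import ctrl,cams,spotter
from h import *
s=ctrl.state();print(s["tool_pos"],s["force"],s["moment"],s["finger_gap"])
E
```

```text
t: 4.6
tool_pos: [0.4635, 0.041, 0.0698]
ee_rot: [0.002, 0.348, 0.937, 0.001]
force: [-0.6, 0.6, -0.6]
finger_gap: 0.044
t: 5.6
tool_pos: [0.462, 0.0403, 0.0692]
ee_rot: [0.0, 0.348, 0.938, -0.001]
force: [-1.9, -3.1, 7.7]
finger_gap: 0.0138
[0.46199111 0.04028944 0.06919046] [-1.87507859 -3.13610486  7.67624542] [-0.46927548  0.30012658  0.05614465] 0.013769277865562408
```

```bash
python3 -m crank '0 0 0 0 0 5 1;0 0 0 0 0 5 1;0 0 0 0 0 5 1;0 0 0 0 0 5 1;0 0 0 0 0 5 1;0 0 0 0 0 5 1;0 0 0 0 0 5 1;0 0 0 0 0 3 1;0 0 0 0 0 0 1;0 0 0 0 0 0 1'
cat > st.py <<'E'
from plant import ctrl
from h import *
s=ctrl.state();T=toolT(s);print(s["t"],"yaw",np.degrees(np.arctan2(T[1,0],T[0,0])),s["tool_pos"],"F",s["force"],"M",s["moment"],"gap",s["finger_gap"],"q",s["joint_pos"])
E
python3 st.py
python3 -m crank '0 0 0 0 0 4 1;0 0 0 0 0 4 1;0 0 0 0 0 4 1;0 0 0 0 0 3 1;0 0 0 0 0 3 1;0 0 0 0 0 2 1;0 0 0 0 0 0 1;0 0 0 0 0 0 1;0 0 0 0 0 0 1;0 0 0 0 0 0 1'
python3 st.py
```

```text
t: 6.6
tool_pos: [0.4617, 0.0398, 0.0692]
ee_rot: [-0.0, 0.023, 1.0, -0.001]
force: [-2.8, -5.5, 8.0]
finger_gap: 0.0128
6.6 yaw 177.33074599635154 [0.46174226 0.03984116 0.06917698] F [-2.75490566 -5.49872686  8.02780718] M [-0.76404204  0.44304968  0.0535984 ] gap 0.012824076867920631 q [-0.00358836  0.38013709  1.9641064  -0.00277018  0.79757243 -1.52586251]
t: 7.6
tool_pos: [0.4617, 0.0396, 0.0692]
ee_rot: [-0.0, -0.149, 0.989, -0.001]
force: [-2.0, -6.9, 8.7]
finger_gap: 0.0131
7.6 yaw -162.83723421177646 [0.46170978 0.0395642  0.06918184] F [-2.04012744 -6.93907854  8.71897291] M [-1.10027172  0.47424447 -0.87954164] gap 0.013078928510905566 q [-0.00431618  0.38011613  1.96412767 -0.00253768  0.79770991 -1.87288749]
```

Moment about z jumped to -0.9 Nm: stop reached. I press 2° more to confirm, then open and rise.

```bash
python3 -m crank '0 0 0 0 0 2 1;0 0 0 0 0 0 1;0 0 0 0 0 0 1;0 0 0 0 0 0 1;0 0 0 0 0 0 0;0 0 0 0 0 0 0;0 0 0 0 0 0 0;0 0 0 0 0 0 0;0 0 0 0 0 0 0;0 0 0 0 0 0 0'
python3 st.py
python3 -m crank '0 0 0 0 0 0 0;0 0 0 0 0 0 0;0 0 0.02 0 0 0 0;0 0 0.04 0 0 0 0;0 0 0.04 0 0 0 0;0 0 0.04 0 0 0 0;0 0 0.04 0 0 0 0;0 0 0 0 0 0 0;0 0 0 0 0 0 0;0 0 0 0 0 0 0'
python3 - <<'E'
from plant import ctrl,cams,spotter
from h import *
s=ctrl.state();p=cams.read_camera("wrist");t=cams.read_camera("top");S=cams.read_camera("side")
pickle.dump((s,p,t,S),open("w2.pkl","wb"))
print(s["t"],s["tool_pos"])
im=p["image"][:,:,::-1]
cv2.imwrite("pics/w2.png",im)
E
```

```text
t: 8.6
tool_pos: [0.4622, 0.0411, 0.0682]
ee_rot: [-0.0, -0.167, 0.986, 0.0]
force: [0.2, 0.0, -0.1]
finger_gap: 0.0854
8.6 yaw -160.71618728085085 [0.46221997 0.04110975 0.06823454] F [ 0.24446338  0.03984143 -0.13742895] M [-0.04229285 -0.03101534 -0.04746647] gap 0.0854303459850596 q [-2.37712197e-03  3.82180612e-01  1.96409651e+00  3.31513119e-05
  7.95397080e-01 -1.90976268e+00]
t: 9.6
tool_pos: [0.461, 0.0409, 0.2471]
ee_rot: [-0.001, -0.167, 0.986, 0.0]
force: [1.4, 0.4, 0.2]
finger_gap: 0.0853
9.6 [0.46104134 0.04094723 0.24710602]
```

View pics/w2.png

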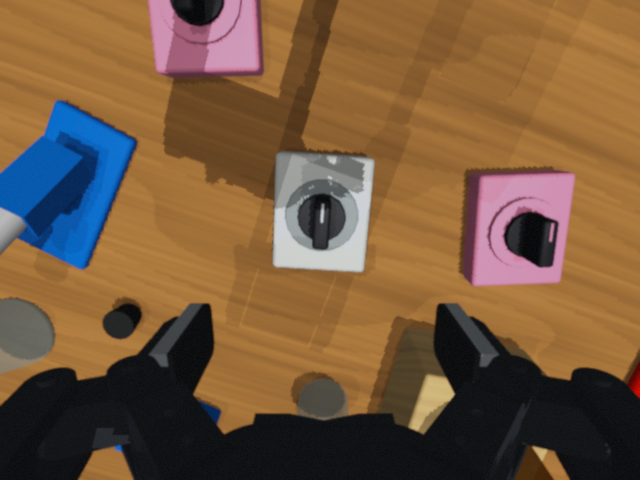

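Bar now lies along the box's long axis, at the stop. Now refine holder/torch pose.

```bash
python3 - <<'E'
from h import *
S=pickle.load(open("side0.pkl","rb"));T=pickle.load(open("top0.pkl","rb"))
L,e=tri([ray(S,(320.7,170.6)),ray(T,(438.4,224.2))]);print("lens",L,e)
# head/barrel junction
J,e=tri([ray(S,(302+138/4.875,155+124/4.875)),ray(T,(383+220/4.333,215+112/4.333))]);print("junc",J,e)
# base corners on z=.012, top
f=lambda x,y:(383+x/4.333,215+y/4.333)
g=lambda x,y:(302+(x-390)/4.875,155+y/4.875)
for c in [f(120,80),f(80,348),f(226,370)]: print("t",onz(T,c,.012))
for c in [g(507,197),g(463,283),g(695,338),g(735,248)]: print("s",onz(S,c,.012))
s,p,_,_=pickle.load(open("w2.pkl","rb"));C=toolT(s)@p["hand_eye"]
for c in [(61,101),(135,139),(86,268)]: print("w",onz(p,c,.012,C))
# predicted check
E
cat > fit.py <<'E'
from h import *
from scipy.optimize import least_squares
S=pickle.load(open("side0.pkl","rb"));T=pickle.load(open("top0.pkl","rb"))
s,p,_,_=pickle.load(open("w2.pkl","rb"));C=toolT(s)@p["hand_eye"]
f=lambda x,y:(383+x/4.333,215+y/4.333)
g=lambda x,y:(302+(x-390)/4.875,155+y/4.875)
A=[(T,None,(.09,.04,.012),f(120,80)),(T,None,(-.06,.04,.012),f(80,348)),(T,None,(-.06,-.04,.012),f(226,370)),
(S,None,(.09,.04,.012),g(463,283)) ,(S,None,(.09,-.04,.012),g(507,197)),(S,None,(-.06,.04,.012),g(695,338)),(S,None,(-.06,-.04,.012),g(735,248)),
(p,C,(-.06,.04,.012),(61,101)),(p,C,(-.06,-.04,.012),(135,139))]
r=.70711
A+= [(T,None,(.03+.084*r,0,.08+.084*r),(438.4,224.2)),(S,None,(.03+.084*r,0,.08+.084*r),(320.7,170.6))]
E
```

```text
lens [ 0.59566454 -0.21546639  0.1349738 ] [np.float64(1.0), np.float64(1.0)]
junc [ 0.56621417 -0.21037658  0.10594427] [np.float64(0.0), np.float64(0.0)]
t [ 0.60018489 -0.17511669  0.012     ]
t [ 0.45580186 -0.15107898  0.012     ]
t [ 0.44421883 -0.22862628  0.012     ]
s [ 0.58397888 -0.24512727  0.012     ]
s [ 0.59828508 -0.16711771  0.012     ]
s [ 0.455937   -0.14386914  0.012     ]
s [ 0.44040321 -0.22286738  0.012     ]
w [ 0.44418562 -0.22087305  0.012     ]
w [ 0.45530174 -0.14844926  0.012     ]
w [ 0.5989575  -0.17113231  0.012     ]
```

```bash
python3 -m crank '0.002 -0.024 0 0 0 -7 0;0.002 -0.024 0 0 0 -7 0;0.002 -0.024 0 0 0 -7 0;0.002 -0.024 0 0 0 -7 0;0.002 -0.024 0 -1.17 -7.41 0 0;0.002 -0.024 0 -1.17 -7.41 0 0;0.002 -0.024 -0.02 -1.17 -7.41 0 0;0.002 -0.024 -0.02 -1.17 -7.41 0 0;0.002 -0.024 -0.02 -1.17 -7.41 0 0;0.003 -0.021 -0.02 -1.17 -7.41 0 0'
python3 -m crank '0 0 0 0 0 0 0;0 0 0 0 0 0 0;0 0 0 0 0 0 0;0 0 0 0 0 0 0;0 0 0 0 0 0 0;0 0 0 0 0 0 0;0 0 0 0 0 0 0;0 0 0 0 0 0 0;0 0 0 0 0 0 0;0 0 0 0 0 0 0' 80
python3 st.py
python3 - <<'E'
from plant import ctrl,cams,spotter
from h import *
s=ctrl.state();p=cams.read_camera("wrist")
pickle.dump((s,p),open("w3.pkl","wb"))
print(toolT(s))
im=p["image"][:,:,::-1]
cv2.imwrite("pics/w3.png",im)
for l in ["torch_mid","holder_mouth","torch"]: print(l,[(d["pixel"],d["confidence"]) for d in spotter.mark_of(p,l)])
E
```

```text
t: 10.75
tool_pos: [0.4914, -0.1518, 0.2001]
ee_rot: [0.307, 0.067, 0.949, -0.011]
force: [1.5, 0.4, 0.1]
finger_gap: 0.0855
t: 11.75
tool_pos: [0.4935, -0.1514, 0.2024]
ee_rot: [0.308, 0.065, 0.949, -0.012]
force: [0.1, -0.4, -0.2]
finger_gap: 0.0855
11.75 yaw 171.69414705160642 [ 0.4935137  -0.15142809  0.2024277 ] F [ 0.09145994 -0.41396542 -0.21100917] M [3.60439666e-02 2.63950885e-01 1.91763817e-04] gap 0.08547190687955548 q [-0.55841732  0.08783727  2.16351015  0.71223369  0.40337031 -2.58529056]
[[-0.80135249  0.13117962  0.58363181  0.4935137 ]
 [ 0.11698829  0.99118652 -0.06215325 -0.15142809]
 [-0.58664122  0.01847142 -0.80963627  0.2024277 ]
 [ 0.          0.          0.          1.        ]]
torch_mid [([253.7, 209.1], 0.55), ([597.7, 206.2], 0.37)]
holder_mouth [([252.2, 193.9], 0.85)]
torch []
```

View pics/w3.png

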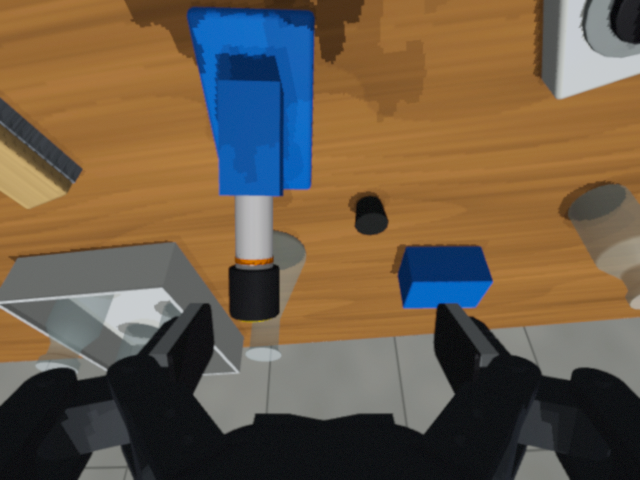

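The arm could not reach the full 45° tilt here (wrist roll near its limit, q5 small). I fit a kinematic model from the readings to choose a reachable grasp angle.

```bash
cat > kin.py <<'E'
from h import *
from scipy.optimize import least_squares
Rz=lambda a:R.from_rotvec([0,0,a]).as_matrix();Ry=lambda a:R.from_rotvec([0,a,0]).as_matrix()
def fk(q,P):
    a1,d1,l2,l3,a3,lt,lx=P
    A=Rz(q[0]); B=A@Ry(q[1]); Cc=B@Ry(q[2]); 
    o=A@[a1,0,d1]+B@[0,0,l2]+Cc@[a3,0,l3]
    D=Cc@Rz(q[3])@Ry(q[4]); E=D@Rz(q[5]+S6)
    return o+D@[lx,0,lt],E
S6=np.pi/2
def data():
    return [(np.array([-1.32546202,.307576662,1.50764475,0,1.32843123,-.0735276455]),np.array([.18006333,-.54538622,.24738973]),R.from_quat([.987317689,.158753645,0,-.00102714]).as_matrix()),
 (np.array([-.00358836,.38013709,1.9641064,-.00277018,.79757243,-1.52586251]),np.array([.46174226,.03984116,.06917698]),None)]+\
 [(s["joint_pos"],s["tool_pos"],toolT(s)[:3,:3]) for s in (pickle.load(open(f,"rb"))[0] for f in ["w1.pkl","w2.pkl","w3.pkl"])]
def res(P):
    r=[]
    for q,x,M in data():
        a,b=fk(q,P); r+=list(a-x)
        if M is not None: r+=list((b-M).ravel()*.1)
    return np.array(r+list(1e-4*(P-np.array([0,.3,.4,.4,0,.2,0]))))
E
python3 - <<'E'
import kin
from kin import *
for s6 in [np.pi/2,-np.pi/2,0,np.pi]:
    kin.S6=s6
    r=least_squares(res,[0,.3,.4,.4,0,.2,0]);print(s6,r.cost,np.round(r.x,4),np.abs(r.fun).max())
E
```

```text
1.5707963267948966 0.003669762680028008 [0.0497 0.176  0.7102 0.4169 0.1395 0.3707 0.0549] 0.04232981665271232
-1.5707963267948966 0.1636697623670372 [0.0497 0.176  0.7102 0.4169 0.1395 0.3707 0.0549] 0.19823730355452235
0 0.08366986810754114 [0.0497 0.176  0.7102 0.4169 0.1395 0.3707 0.0549] 0.14091023323913307
3.141592653589793 0.08366965693952404 [0.0497 0.176  0.7102 0.4169 0.1395 0.3707 0.0549] 0.14091023323913313
```

```bash
sed -i 's/Cc@Rz(q\[3\])/Cc@Rz(S4*q[3])/; s/^S6=.*/S6=np.pi\/2;S4=-1/' kin.py
python3 - <<'E'
import kin
from kin import *
for s4 in [1,-1]:
    kin.S4=s4
    r=least_squares(res,[0,.3,.4,.4,0,.2,0]);print(s4,r.cost,np.round(r.x,4));print(np.round(r.fun,4))
E
```

```text
1 0.003669762680028008 [0.0497 0.176  0.7102 0.4169 0.1395 0.3707 0.0549]
[-0.0392 -0.0171 -0.0013 -0.      0.     -0.      0.      0.     -0.
 -0.     -0.      0.     -0.0026 -0.0423  0.0046 -0.0054 -0.0421  0.0013
  0.     -0.     -0.     -0.     -0.     -0.     -0.     -0.      0.
 -0.0045 -0.0422  0.0014 -0.      0.      0.      0.      0.     -0.
  0.     -0.     -0.      0.0011 -0.0065 -0.006  -0.      0.     -0.
  0.      0.     -0.      0.     -0.     -0.      0.     -0.      0.
  0.      0.      0.      0.    ]
-1 0.023479893457061876 [-0.2629  0.2776  0.3055  0.4139 -0.0526  0.2646 -0.2915]
[-0.0501  0.0265  0.0072 -0.      0.     -0.      0.      0.     -0.
 -0.     -0.      0.      0.0131 -0.0416 -0.024   0.0238 -0.0426 -0.0071
  0.      0.      0.      0.     -0.      0.      0.      0.      0.
  0.0236 -0.0423 -0.0077 -0.      0.      0.      0.      0.      0.
 -0.      0.     -0.     -0.0338 -0.0092  0.0315  0.0256 -0.0909 -0.0272
 -0.0908 -0.0636 -0.0435  0.0863 -0.0536 -0.     -0.     -0.     -0.
  0.     -0.      0.     -0.    ]
```

Orientation is exact with S4=+1; there is a lateral (shoulder) offset. Add it.

```bash
sed -i 's/S4=-1/S4=1/; s/a1,d1,l2,l3,a3,lt,lx=P/a1,d1,l2,l3,a3,lt,lx,b=P/; s/A@\[a1,0,d1\]/A@[a1,b,d1]/; s/0,.2,0\])/0,.2,0,0])/' kin.py
python3 - <<'E'
import kin
from kin import *
r=least_squares(res,[0,.3,.4,.4,0,.2,0,0]);print(r.cost,np.round(r.x,4),np.abs(r.fun).max())
P=r.x
np.save("P.npy",P)
lo=np.array([-3.12,-1.05,.14,-1.42,.1,-2.68]);hi=np.array([3.12,2.28,2.33,4.57,2.73,2.68])
def ik(X,M,q0):
    f=lambda q:np.r_[fk(q,P)[0]-X,.2*(fk(q,P)[1]-M).ravel()]
    best=None
    for k in range(6):
        g=np.clip(q0+(0 if k==0 else np.random.randn(6)*.5),lo+.01,hi-.01)
        s=least_squares(f,g,bounds=(lo,hi))
        if best is None or s.cost<best.cost-1e-9: best=s
    return best.x,np.sqrt(2*best.cost)
np.random.seed(0)
q0=pickle.load(open("w3.pkl","rb"))[0]["joint_pos"]
yaw=np.radians(-9)
for flip in [0,1]:
  for tilt in [45,35,30,25,20,10]:
    t=np.radians(tilt);hx=np.array([np.cos(yaw),np.sin(yaw),0]);z=hx*np.sin(t)-np.array([0,0,np.cos(t)])
    y=np.array([-np.sin(yaw),np.cos(yaw),0]); x=np.cross(y,z)
    M=np.c_[x,y,z] if not flip else np.c_[-x,-y,z]
    G=np.array([.552,-.207,.095])
    for nm,X in [("pre",G-.1*z),("g",G),("out",G+.08*np.array([.707*hx[0],.707*hx[1],.707]))]:
        q,e=ik(X,M,q0 if not flip else np.r_[q0[:5],q0[5]+3.14]); print(flip,tilt,nm,np.round(q,2),round(e,4))
E
```

```text
8.864155743622377e-10 [-0.      0.1922  0.6465  0.4166  0.1092  0.3542 -0.      0.0422] 2.4649702920355376e-05
0 45 pre [-0.57  0.13  2.21  0.82  0.25 -2.68] 0.0481
0 45 g [-0.48  0.35  2.12  0.87  0.14 -2.68] 0.0625
0 45 out [-0.49  0.32  2.02  0.88  0.21 -2.68] 0.035
0 35 pre [-0.63  0.16  2.15  0.75  0.38 -2.68] 0.0032
0 35 g [-0.52  0.36  2.09  0.82  0.22 -2.68] 0.0208
0 35 out [-0.52  0.33  1.98  0.7   0.32 -2.54] 0.0
0 30 pre [-0.6   0.16  2.07  0.48  0.48 -2.39] 0.0
0 30 g [-0.55  0.38  2.08  0.79  0.27 -2.68] 0.0
0 30 out [-0.5   0.33  1.91  0.41  0.43 -2.25] 0.0
0 25 pre [-0.56  0.18  1.98  0.3   0.6  -2.19] 0.0
0 25 g [-0.52  0.37  2.01  0.42  0.38 -2.3 ] 0.0
0 25 out [-0.48  0.34  1.84  0.26  0.56 -2.08] 0.0
0 20 pre [-0.53  0.2   1.89  0.19  0.73 -2.06] 0.0
0 20 g [-0.5   0.38  1.94  0.24  0.5  -2.11] 0.0
0 20 out [-0.46  0.36  1.77  0.16  0.69 -1.99] 0.0
0 10 pre [-0.47  0.28  1.72  0.06  0.98 -1.92] 0.0
0 10 g [-0.46  0.42  1.8   0.08  0.75 -1.93] 0.0
0 10 out [-0.43  0.41  1.62  0.06  0.94 -1.88] 0.0
1 45 pre [-0.74  0.21  2.33  1.79  0.41 -0.67] 0.0019
1 45 g [-0.63  0.46  2.29  2.34  0.46 -1.17] 0.0
1 45 out [-0.56  0.36  2.12  1.83  0.29 -0.57] 0.0
1 35 pre [-0.64  0.16  2.16  0.8   0.38  0.4 ] 0.0
1 35 g [-0.57  0.39  2.15  1.44  0.23 -0.21] 0.0
1 35 out [-0.52  0.33  1.98  0.7   0.32  0.6 ] 0.0
1 30 pre [-0.6   0.16  2.07  0.48  0.48  0.75] 0.0
1 30 g [-0.55  0.38  2.08  0.79  0.27  0.46] 0.0
1 30 out [-0.5   0.33  1.91  0.41  0.43  0.89] 0.0
1 25 pre [-0.56  0.18  1.98  0.3   0.6   0.95] 0.0
1 25 g [-0.52  0.37  2.01  0.42  0.38  0.84] 0.0
1 25 out [-0.48  0.34  1.84  0.26  0.56  1.06] 0.0
1 20 pre [-0.53  0.2   1.89  0.19  0.73  1.08] 0.0
1 20 g [-0.5   0.38  1.94  0.24  0.5   1.03] 0.0
1 20 out [-0.46  0.36  1.77  0.16  0.69  1.16] 0.0
1 10 pre [-0.47  0.28  1.72  0.06  0.98  1.22] 0.0
1 10 g [-0.46  0.42  1.8   0.08  0.75  1.21] 0.0
1 10 out [-0.43  0.41  1.62  0.06  0.94  1.26] 0.0
```

```bash
cat >> kin.py <<'E'
lo=np.array([-3.12,-1.05,.14,-1.42,.1,-2.68]);hi=np.array([3.12,2.28,2.33,4.57,2.73,2.68])
def ik(X,M,q0,P=None):
    P=np.load("P.npy")
    f=lambda q:np.r_[fk(q,P)[0]-X,.2*(fk(q,P)[1]-M).ravel()]
    best=None
    for k in range(6):
        g=np.clip(q0+(0 if k==0 else np.random.randn(6)*.5),lo+.01,hi-.01)
        s=least_squares(f,g,bounds=(lo,hi))
        if best is None or s.cost<best.cost-1e-9: best=s
    return best.x,np.sqrt(2*best.cost)
def pose(yawdeg,tiltdeg):
    yaw=np.radians(yawdeg);t=np.radians(tiltdeg);hx=np.array([np.cos(yaw),np.sin(yaw),0]);z=hx*np.sin(t)-np.array([0,0,np.cos(t)])
    y=np.array([-np.sin(yaw),np.cos(yaw),0]);return np.c_[np.cross(y,z),y,z]
E
python3 - <<'E'
from kin import *
np.random.seed(0)
B=np.array([.613,.25,.15])
for psi in [0,10,20,30,45]:
    d=np.array([np.cos(np.radians(psi)),np.sin(np.radians(psi)),0])
    for D in [.18,.22]:
      X=B-d*(D-.015)
      q,e=ik(X,pose(psi,-25),np.array([.3,.4,1.8,0,1.3,-1.6]));print(psi,D,X,np.round(q,2),round(e,4))
T=pickle.load(open("top0.pkl","rb"));S=pickle.load(open("side0.pkl","rb"))
# current delta to tilt 20 pre-grasp
s=pickle.load(open("w3.pkl","rb"))[0];M0=toolT(s)[:3,:3]
M=pose(-9,20);print("rotvec deg",np.degrees(R.from_matrix(M@M0.T).as_rotvec()))
G=np.array([.5515,-.207,.0945]);print("pre",G-.1*M[:,2]-s["tool_pos"],"z",M[:,2])
# check torch in w3: lens/junction/mouth prediction
p=pickle.load(open("w3.pkl","rb"))[1];C=toolT(s)@p["hand_eye"]
h=np.array([np.cos(np.radians(-9)),np.sin(np.radians(-9)),1])*.70711
m=G-.0245*h
print("pred mouth,junc,lens",proj(p,[m,m+.049*h,m+.084*h],C))
E
```

```text
0 0.18 [0.448 0.25  0.15 ] [ 0.33  0.52  1.51  0.14  1.53 -1.27] 0.0
0 0.22 [0.408 0.25  0.15 ] [ 0.35  0.48  1.59  0.15  1.48 -1.26] 0.0
10 0.18 [0.45050672 0.22134805 0.15      ] [ 0.33  0.52  1.51  0.06  1.54 -1.43] 0.0
10 0.22 [0.41111441 0.21440212 0.15      ] [ 0.34  0.47  1.6   0.07  1.5  -1.43] 0.0
20 0.18 [0.45795072 0.19356668 0.15      ] [ 0.32  0.52  1.51 -0.01  1.55 -1.59] 0.0
20 0.22 [0.42036301 0.17988587 0.15      ] [ 0.32  0.47  1.6  -0.01  1.5  -1.6 ] 0.0
30 0.18 [0.47010581 0.1675     0.15      ] [ 0.32  0.52  1.51 -0.09  1.54 -1.75] 0.0
30 0.22 [0.43546479 0.1475     0.15      ] [ 0.31  0.47  1.6  -0.09  1.49 -1.76] 0.0
45 0.18 [0.49632738 0.13332738 0.15      ] [ 0.31  0.52  1.51 -0.19  1.51 -1.99] 0.0
45 0.22 [0.46804311 0.10504311 0.15      ] [ 0.28  0.48  1.59 -0.21  1.46 -2.01] 0.0
rotvec deg [ 1.24997414 15.91164915 -1.3043862 ]
pre [ 0.02420537 -0.05022154 -0.01395844] z [ 0.33780931 -0.05350374 -0.93969262]
pred mouth,junc,lens [[251.45987227 189.55238798]
 [252.67830209 260.76841447]
 [253.5947551  309.64005734]]
```

Torch prediction matches the picture (barrel axis at column 253, head junction row 262). I use a 20° tilt.

```bash
python3 -m crank '0.006 -0.0125 -0.0035 0.31 3.98 -0.33 0;0.006 -0.0125 -0.0035 0.31 3.98 -0.33 0;0.006 -0.0125 -0.0035 0.31 3.98 -0.33 0;0.006 -0.0125 -0.0035 0.31 3.98 -0.33 0;0 0 0 0 0 0 0;0 0 0 0 0 0 0;0 0 0 0 0 0 0;0 0 0 0 0 0 0;0 0 0 0 0 0 0;0 0 0 0 0 0 0'
python3 - <<'E'
from kin import *
from plant import ctrl,cams
s=ctrl.state();T0=toolT(s)
M=pose(-9,20);G=np.array([.5515,-.207,.0945])
print(s["t"],"rotvec",np.degrees(R.from_matrix(M@T0[:3,:3].T).as_rotvec()),"to grasp",G-s["tool_pos"],s["joint_pos"])
E
```

```text
t: 12.95
tool_pos: [0.517, -0.2011, 0.1885]
ee_rot: [0.173, 0.077, 0.982, -0.014]
force: [0.1, -0.7, 0.0]
finger_gap: 0.0855
12.95 rotvec [0.00466638 0.00358139 0.01377462] to grasp [ 0.03448538 -0.00593786 -0.09400571] [-0.52633689  0.20262031  1.89592635  0.18719108  0.72442699 -2.06028398]
```

```bash
python3 -m crank '0.0086 -0.0015 -0.0235 0 0 0 0;0.0086 -0.0015 -0.0235 0 0 0 0;0.0086 -0.0015 -0.0235 0 0 0 0;0.0086 -0.0015 -0.0235 0 0 0 0;0 0 0 0 0 0 0;0 0 0 0 0 0 0;0 0 0 0 0 0 0;0 0 0 0 0 0 0;0 0 0 0 0 0 0;0 0 0 0 0 0 0'
python3 - <<'E'
from plant import ctrl,cams
from h import *
s=ctrl.state();p=cams.read_camera("wrist");S=cams.read_camera("side")
print(s["tool_pos"],s["force"])
cv2.imwrite("pics/g1.png",np.hstack([cv2.resize(p["image"],(400,300)),cv2.resize(S["image"][130:250,260:420],(400,300),interpolation=cv2.INTER_CUBIC)])[:,:,::-1])
E
```

```text
t: 13.95
tool_pos: [0.5522, -0.2076, 0.0954]
ee_rot: [0.174, 0.077, 0.982, -0.014]
force: [0.7, 1.1, -0.9]
finger_gap: 0.0854
[ 0.55215553 -0.2076148   0.09536826] [ 0.68460018  1.08728637 -0.93532363]
```

View pics/g1.png

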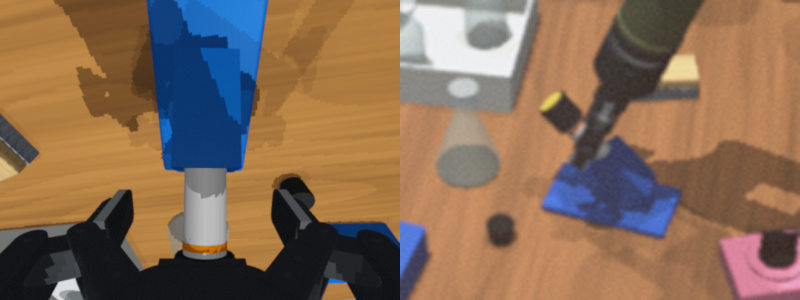

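Barrel lies centred between the jaws (col 207 of jaws 132–272), bare barrel there. Close.

```bash
python3 -m crank '0 0 0 0 0 0 1;0 0 0 0 0 0 1;0 0 0 0 0 0 1;0 0 0 0 0 0 1;0 0 0 0 0 0 1;0 0 0 0 0 0 1;0 0 0 0 0 0 1;0 0 0 0 0 0 1;0 0 0 0 0 0 1;0 0 0 0 0 0 1' 80
python3 st.py
```

```text
t: 15.05
tool_pos: [0.5519, -0.2073, 0.0945]
ee_rot: [0.173, 0.077, 0.982, -0.014]
force: [-1.1, 0.5, 3.5]
finger_gap: 0.0238
15.05 yaw 170.99684630373017 [ 0.55189603 -0.20734483  0.0945168 ] F [-1.08793179  0.51774933  3.51442694] M [0.15348796 0.28468462 0.02626846] gap 0.02379294517059656 q [-0.50046487  0.38160403  1.94337877  0.24258707  0.49880481 -2.1088623 ]
```

```bash
python3 -m crank '0.006 -0.001 0.006 0 0 0 1;0.006 -0.001 0.006 0 0 0 1;0.006 -0.001 0.006 0 0 0 1;0.006 -0.001 0.006 0 0 0 1;0.006 -0.001 0.006 0 0 0 1;0.006 -0.001 0.006 0 0 0 1;0.006 -0.001 0.006 0 0 0 1;0.006 -0.001 0.006 0 0 0 1;0.006 -0.001 0.006 0 0 0 1;0.006 -0.001 0.006 0 0 0 1'
python3 st.py
python3 - <<'E'
from plant import ctrl,cams
from h import *
p=cams.read_camera("wrist");S=cams.read_camera("side")
cv2.imwrite("pics/g2.png",np.hstack([cv2.resize(p["image"],(400,300)),cv2.resize(S["image"][130:250,260:420],(400,300),interpolation=cv2.INTER_CUBIC)])[:,:,::-1])
E
```

```text
t: 16.05
tool_pos: [0.613, -0.2177, 0.1553]
ee_rot: [0.174, 0.077, 0.982, -0.014]
force: [-0.1, -0.8, -2.2]
finger_gap: 0.0237
16.05 yaw 170.99053815981466 [ 0.61302186 -0.2177109   0.15528048] F [-0.09741725 -0.78078597 -2.22542398] M [0.05884223 0.222258   0.00219729] gap 0.02373031169296715 q [-0.46223326  0.36278847  1.75063667  0.15999483  0.69906253 -1.98118809]
```

View pics/g2.png

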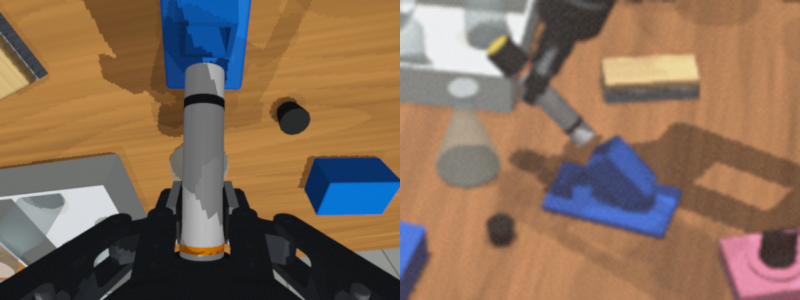

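```bash
python3 -m crank '0 0 0.04 0 0 0 1;0 0 0.04 1.17 7.41 0 1;-0.02 0.02 0 1.17 7.41 0 1;-0.02 0.02 0 1.17 7.41 0 1;-0.02 0.02 0 1.17 7.41 0 1;-0.02 0.02 0 1.17 7.41 0 1;-0.02 0.02 0 1.17 7.41 0 1;-0.02 0.02 0 0 0 7.25 1;-0.02 0.02 0 0 0 7.25 1;-0.02 0.02 0 0 0 7.25 1'
python3 st.py
python3 -m crank '0 0.03 0 0 0 7.25 1;0 0.03 0 0 0 0 1;0 0.03 0 0 0 0 1;0 0.03 0 0 0 0 1;0 0.03 0 0 0 0 1;0 0.03 0 0 0 0 1;0 0 0 0 0 0 1;0 0 0 0 0 0 1;0 0 0 0 0 0 1;0 0 0 0 0 0 1'
python3 st.py
python3 - <<'E'
from plant import ctrl,cams,spotter
from kin import *
s=ctrl.state();out={}
for n in ["side","top","wrist"]:
    p=cams.read_camera(n);out[n]=p
    cv2.imwrite(f"pics/{n}3.png",p["image"][:,:,::-1])
    print(n,[(l,[(d["pixel"],round(d["confidence"],2)) for d in spotter.mark_of(p,l)][:3]) for l in ["torch_mid","torch","bottle_mid","bottle"]])
pickle.dump((s,out),open("f3.pkl","wb"))
M0=toolT(s)[:3,:3];print("rot left",np.degrees(R.from_matrix(pose(20,-25)@M0.T).as_rotvec()))
E
```

```text
t: 17.15
tool_pos: [0.453, -0.0563, 0.2244]
ee_rot: [-0.202, -0.112, 0.973, -0.021]
force: [0.7, 0.1, -1.8]
finger_gap: 0.0236
17.15 yaw -166.8458108312755 [ 0.45300614 -0.05630387  0.22439965] F [ 0.6507766   0.0825085  -1.79860021] M [ 0.11906081 -0.34959643 -0.05425161] gap 0.023616630308081515 q [-0.1146305   0.37269243  1.54683095 -0.13125292  1.61060783 -1.8936242 ]
t: 18.15
tool_pos: [0.453, 0.1222, 0.2253]
ee_rot: [-0.2, -0.17, 0.964, -0.034]
force: [-0.6, -0.9, -1.5]
finger_gap: 0.024
18.15 yaw -159.95917209066167 [0.45299377 0.12219568 0.22532458] F [-0.56728629 -0.85068944 -1.53439301] M [ 0.06031903 -0.29235198 -0.02773246] gap 0.02398343237504575 q [ 0.21263178  0.3965462   1.50425464 -0.05199025  1.64717297 -1.70067668]
side [('torch_mid', [([363.0, 241.8], 0.88)]), ('torch', [([394.8, 239.4], 0.6)]), ('bottle_mid', [([278.5, 295.0], 0.75)]), ('bottle', [([281.0, 315.1], 0.93)])]
top [('torch_mid', [([272.7, 294.7], 0.61)]), ('torch', [([290.7, 333.5], 0.53)]), ('bottle_mid', []), ('bottle', [([222.5, 219.9], 0.82), ([510.4, 274.2], 0.68)])]
wrist [('torch_mid', [([320.6, 296.9], 0.79)]), ('torch', [([328.2, 117.5], 0.96)]), ('bottle_mid', []), ('bottle', [])]
rot left [-0.6549469   1.39239984  0.02159534]
```

View pics/side3.png

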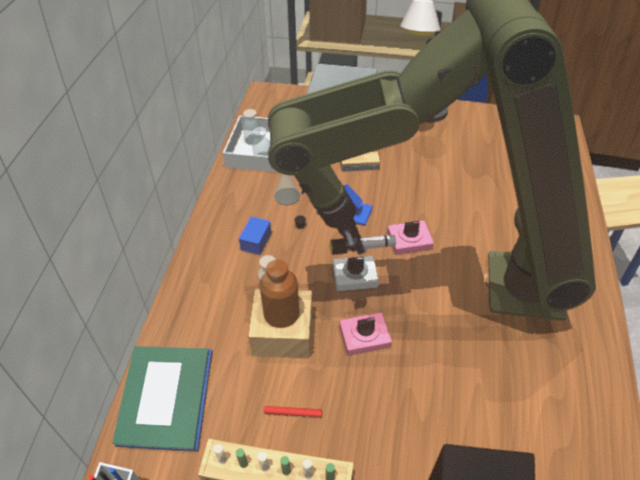

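View pics/top3.png

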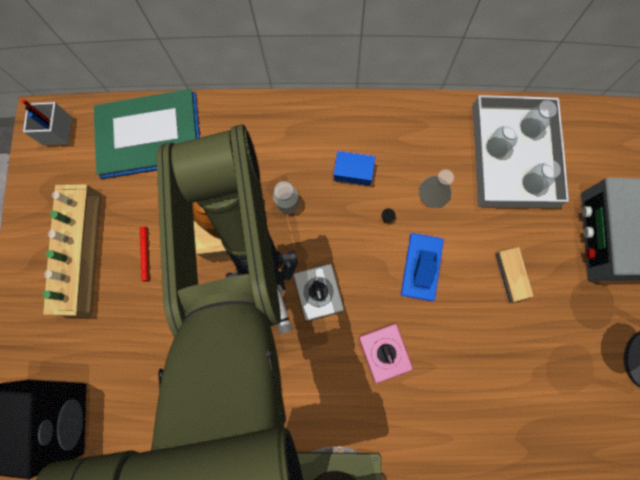

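View pics/wrist3.png

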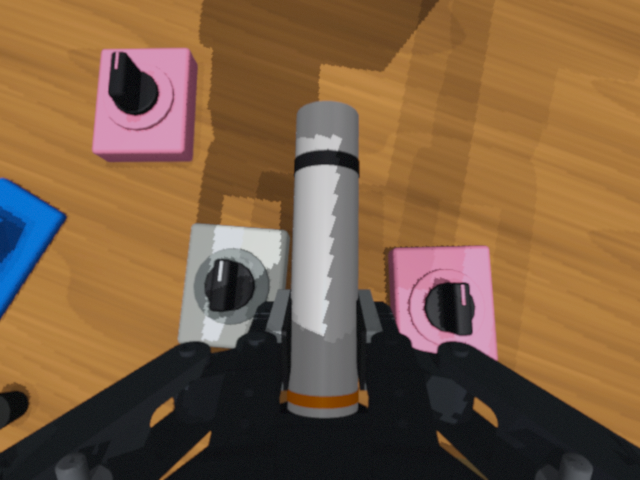

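Run:
```python
from kin import *
s,o=pickle.load(open("f3.pkl","rb"));p=o["wrist"]
im=p["image"][90:420,270:380,::-1]
cv2.imwrite("pics/c4.png",np.hstack([cv2.resize(im[:90],None,fx=3.5,fy=5,interpolation=cv2.INTER_CUBIC),cv2.resize(im[-90:],None,fx=3.5,fy=5,interpolation=cv2.INTER_CUBIC)]))
C=p["hand_eye"]
for al in [15,20,25,30]:
  a=np.radians(al);d=np.array([-np.cos(a),0,-np.sin(a)])
  for g in [.085,.090,.095]:
    tail=np.array([0,0,-.002])-g*d
    pts=[]
    for s_ in [0,.115]:
      c=tail+s_*d; u=C[:3,3]-c;u-=d*(u@d);u/=np.linalg.norm(u);v=np.cross(d,u)
      pts+= [c+.013*v+0.004*u,c+.013*u, c-.013*v+.004*u]
    print(al,g,np.round(proj(p,pts,C)).tolist())
```

```text
15 0.085 [[288.0, 97.0], [325.0, 87.0], [362.0, 97.0], [289.0, 418.0], [325.0, 431.0], [361.0, 418.0]]
15 0.09 [[288.0, 83.0], [325.0, 72.0], [362.0, 83.0], [289.0, 404.0], [325.0, 416.0], [361.0, 404.0]]
15 0.095 [[288.0, 69.0], [325.0, 57.0], [362.0, 69.0], [289.0, 391.0], [325.0, 402.0], [361.0, 391.0]]
20 0.085 [[290.0, 104.0], [325.0, 93.0], [360.0, 104.0], [288.0, 420.0], [325.0, 431.0], [362.0, 420.0]]
20 0.09 [[290.0, 91.0], [325.0, 79.0], [360.0, 91.0], [288.0, 406.0], [325.0, 416.0], [362.0, 406.0]]
20 0.095 [[290.0, 79.0], [325.0, 66.0], [359.0, 79.0], [288.0, 392.0], [325.0, 401.0], [361.0, 392.0]]
25 0.085 [[292.0, 112.0], [325.0, 100.0], [358.0, 112.0], [287.0, 422.0], [325.0, 431.0], [362.0, 422.0]]
25 0.09 [[292.0, 101.0], [325.0, 88.0], [358.0, 101.0], [288.0, 407.0], [325.0, 415.0], [362.0, 407.0]]
25 0.095 [[292.0, 89.0], [325.0, 76.0], [357.0, 89.0], [288.0, 392.0], [325.0, 399.0], [362.0, 392.0]]
30 0.085 [[293.0, 121.0], [325.0, 108.0], [356.0, 121.0], [287.0, 423.0], [325.0, 429.0], [363.0, 423.0]]
30 0.09 [[294.0, 111.0], [325.0, 97.0], [356.0, 111.0], [287.0, 407.0], [325.0, 413.0], [363.0, 407.0]]
30 0.095 [[294.0, 100.0], [325.0, 86.0], [356.0, 100.0], [287.0, 392.0], [325.0, 396.0], [362.0, 392.0]]
```

View pics/c4.png

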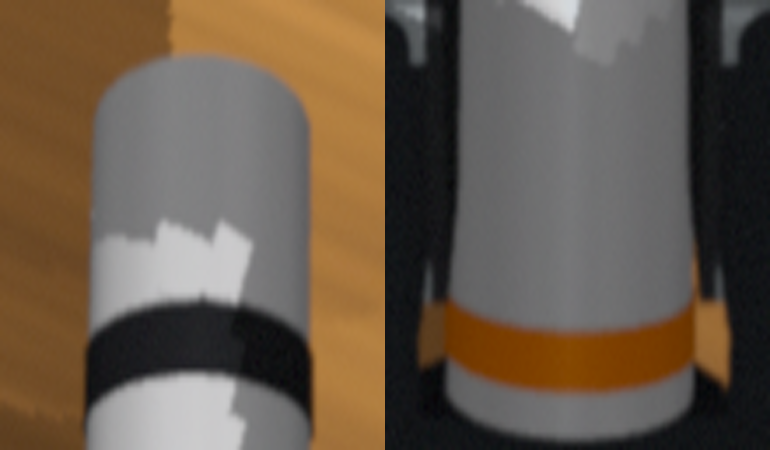

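Run:
```python
from kin import *
s,o=pickle.load(open("f3.pkl","rb"));S,T=o["side"],o["top"]
m,e=tri([ray(S,(363,241.8)),ray(T,(272.7,294.7))]);t,e2=tri([ray(S,(394.8,239.4)),ray(T,(290.7,333.5))])
print(m,e,t,e2);d=m-t;print(np.linalg.norm(d),np.degrees(np.arctan2(d[1],d[0])),"elev",np.degrees(np.arcsin(d[2]/np.linalg.norm(d))))
M=toolT(s);al=np.radians(29);dt=M[:3,:3]@np.array([-np.cos(al),0,-np.sin(al)]);print("wrist dir",dt,"elev",np.degrees(np.arcsin(dt[2])),"yaw",np.degrees(np.arctan2(dt[1],dt[0])))
tail=(M@np.r_[0,0,-.002,1])[:3]-.089*dt;mid=tail+.075*dt;print("tail",tail,"mid",mid, "proj side",proj(S,[tail,mid,tail+.15*dt]),"top",proj(T,[tail,mid]))
cv2.imwrite("pics/c5.png",cv2.resize(S["image"][220:265,320:410,::-1],None,fx=8,fy=8,interpolation=cv2.INTER_CUBIC))
# bottle
for a,b in [((280.5,292.2),None)]: pass
for nm in ["bottle"]:
  X,e=tri([ray(S,(281,315.1)),ray(T,(222.5,219.9))]);print(X,e)
# bottle from base plane + centre axis predictions
B=np.array([.6145,.25])
S0=pickle.load(open("side0.pkl","rb"));T0=pickle.load(open("top0.pkl","rb"))
h=[.09,.15,.205,.26]
ps=proj(S0,[[*B,z] for z in h]);pt=proj(T0,[[*B,z] for z in h]);print(ps,pt)
a=S0["image"].copy();b=T0["image"].copy()
for P_,im in [(S0,a),(T0,b)]:
  for z,r in [(.09,.043),(.205,.043)]:
    th=np.linspace(0,6.283,40);q=proj(P_,np.c_[B[0]+r*np.cos(th),B[1]+r*np.sin(th),0*th+z])
    cv2.polylines(im,[np.round(q*16).astype(int)],True,(0,255,0),1,cv2.LINE_AA,4)
cv2.imwrite("pics/c6.png",np.hstack([cv2.resize(a[240:360,230:330,::-1],(400,480),interpolation=cv2.INTER_CUBIC),cv2.resize(b[165:285,165:265,::-1],(400,480),interpolation=cv2.INTER_CUBIC)]))
```

```text
[0.44050486 0.11933345 0.22854274] [np.float64(0.2), np.float64(0.2)] [0.3685718  0.0855739  0.21257668] [np.float64(0.2), np.float64(0.2)]
0.08104928493048458 25.141555683771344 elev 11.361114105517247
wrist dir [0.93551275 0.33988425 0.0964085 ] elev 5.532393193122919 yaw 19.966757683158693
tail [0.37048319 0.09221394 0.21857879] mid [0.44064664 0.11770525 0.22580942] proj side [[394.08675499 239.66915647]
 [363.05643162 242.08542113]
 [331.21340914 244.55778921]] top [[286.93830465 332.32249189]
 [273.72958651 294.61938196]]
[0.61400952 0.25167331 0.08445281] [np.float64(1.1), np.float64(1.1)]
[[280.37330554 313.03077327]
 [278.85760097 297.89618502]
 [277.38438488 283.06325163]
 [275.82495834 267.22863368]] [[222.73056857 219.63006651]
 [216.84699353 213.50398661]
 [210.87872739 207.28319462]
 [204.27092871 200.38803941]]
```

View pics/c5.png

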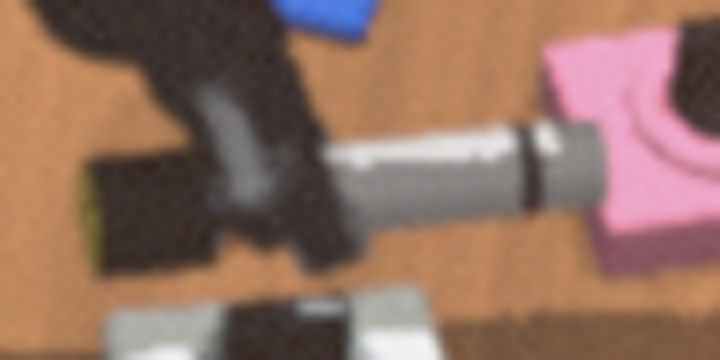

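View pics/c6.png

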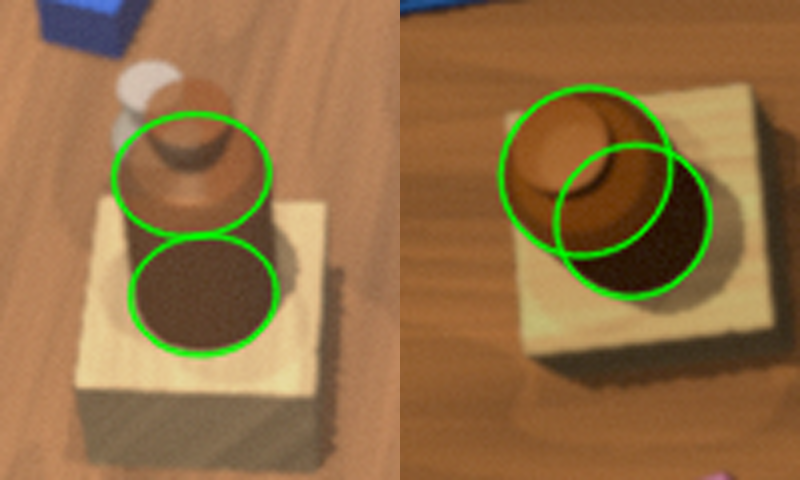

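Bottle at (0.6145, 0.250) overlays well in both views. Torch is ~4.5° lens-up in the grip; level it and go to the aiming pose.

```bash
python3 -m crank '0 0 0 -0.77 2.12 0 1;0 0 0 -0.77 2.11 0 1;-0.0026 0.0128 -0.0152 0 0 0 1;-0.0026 0.0128 -0.0152 0 0 0 1;-0.0026 0.0128 -0.0152 0 0 0 1;-0.0026 0.0128 -0.0152 0 0 0 1;-0.0026 0.0128 -0.0152 0 0 0 1;0 0 0 0 0 0 1;0 0 0 0 0 0 1;0 0 0 0 0 0 1'
python3 - <<'E'
from plant import ctrl,cams,spotter
from kin import *
s=ctrl.state();out={}
for n in ["side","top","wrist"]:
    p=cams.read_camera(n);out[n]=p
    cv2.imwrite(f"pics/{n}4.png",p["image"][:,:,::-1])
    print(n,[(l,[(d["pixel"],round(d["confidence"],2)) for d in spotter.mark_of(p,l)][:3]) for l in ["torch_mid","torch","bottle_mid","bottle"]])
pickle.dump((s,out),open("f4.pkl","wb"))
M=toolT(s);S=out["side"];T=out["top"]
for A in [27,29]:
  al=np.radians(A);dt=M[:3,:3]@np.array([-np.cos(al),0,-np.sin(al)]);print("elev",np.degrees(np.arcsin(dt[2])),"yaw",np.degrees(np.arctan2(dt[1],dt[0])))
  tail=(M@np.r_[0,0,-.002,1])[:3]-.089*dt;mid=tail+.075*dt
  v=np.array([.6145,.25,.15])-mid;ax=v@dt;print("mid",mid,"along",ax,"miss",v-ax*dt,"side tail/mid/lens",proj(S,[tail,mid,tail+.15*dt]).round(1).tolist())
print(s["tool_pos"],s["force"],s["finger_gap"])
a=S["image"][200:320,230:430]
cv2.imwrite("pics/c7.png",cv2.resize(a[:,:,::-1],(800,480),interpolation=cv2.INTER_CUBIC))
E
```

```text
t: 19.9
tool_pos: [0.4404, 0.1869, 0.1498]
ee_rot: [-0.238, -0.169, 0.956, -0.041]
force: [-0.0, -0.0, -2.0]
finger_gap: 0.0237
side [('torch_mid', [([366.7, 281.9], 0.87)]), ('torch', [([394.7, 278.7], 0.96)]), ('bottle_mid', [([279.8, 295.4], 0.77)]), ('bottle', [([280.2, 315.8], 0.77)])]
top [('torch_mid', [([245.5, 304.9], 0.76), ([289.4, 200.1], 0.24)]), ('torch', [([259.0, 337.8], 0.67), ([509.6, 275.8], 0.54)]), ('bottle_mid', [([216.5, 213.9], 0.91)]), ('bottle', [([222.4, 221.1], 0.71)])]
wrist [('torch_mid', [([324.9, 293.8], 0.61)]), ('torch', [([324.5, 116.2], 0.66)]), ('bottle_mid', []), ('bottle', [])]
elev -0.9212464110030293 yaw 20.047433809739957
mid [0.42810718 0.18243534 0.15176739] along 0.19826293352275123 miss [ 0.00016688 -0.00039069  0.0014203 ] side tail/mid/lens [[394.8, 279.4], [363.6, 284.6], [331.9, 289.8]]
elev 1.0787482674712527 yaw 20.042819887717076
mid [0.42810743 0.18243663 0.15127872] along 0.19820029366849562 miss [ 0.00022893 -0.00035226 -0.00501016] side tail/mid/lens [[394.7, 280.2], [363.6, 284.7], [331.9, 289.3]]
[0.44037603 0.18691672 0.14977512] [-0.03363215 -0.02035721 -2.02106201] 0.023660438134588596
```

View pics/c7.png

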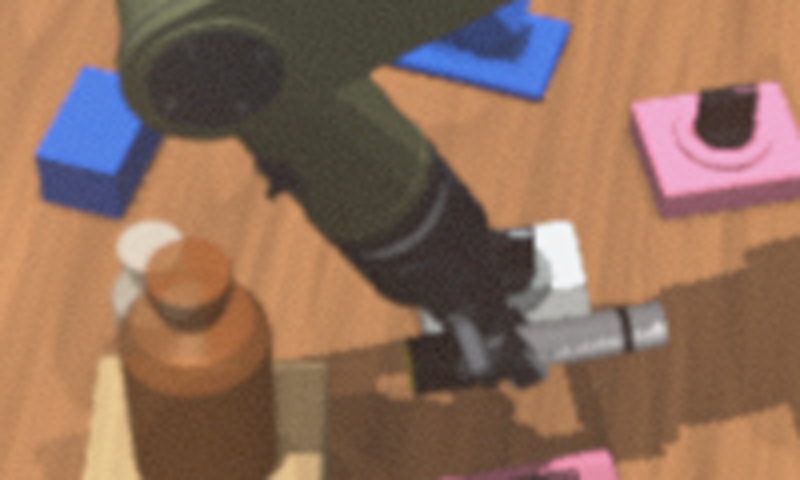

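View pics/wrist4.png

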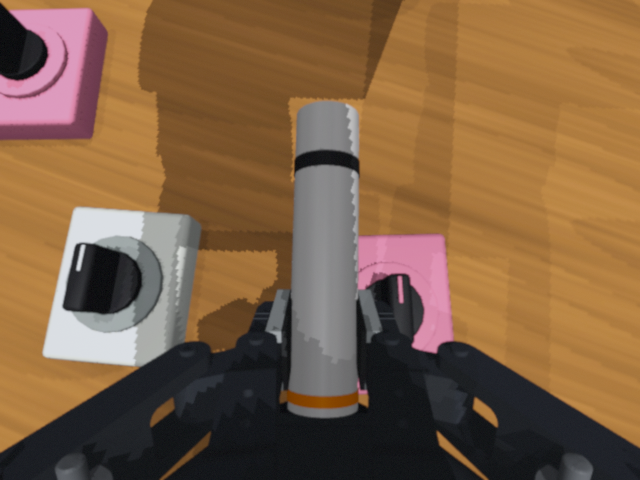

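Torch is level and aimed at the bottle body, with no slip in the grip (tail edge still at wrist row ~103). I let it settle one second and check it is steady.

```bash
python3 -m crank '0 0 0 0 0 0 1;0 0 0 0 0 0 1;0 0 0 0 0 0 1;0 0 0 0 0 0 1;0 0 0 0 0 0 1;0 0 0 0 0 0 1;0 0 0 0 0 0 1;0 0 0 0 0 0 1;0 0 0 0 0 0 1;0 0 0 0 0 0 1'
python3 - <<'E'
from plant import ctrl
s=ctrl.state();print(s["t"],s["tool_pos"],abs(s["qd"]).max(),s["finger_gap"])
print(ctrl.sign_off())
E
```

```text
t: 21.65
tool_pos: [0.4399, 0.187, 0.1494]
ee_rot: [-0.238, -0.169, 0.956, -0.041]
force: [-0.7, 0.4, -2.2]
finger_gap: 0.0236
21.65 [0.43994996 0.18704216 0.14939067] 0.002419862395010124 0.023629285123478005
the job is handed in; nothing more can be done
None
```

The dimmer knob is at its anticlockwise stop, and the torch is out of its holder and held level, aimed at the bottle. I handed the job in at 21.65 s. Sign-off gives no verdict, so this rests on my own checks.

- **Knob:** I turned the white box's knob about 58° anticlockwise. The moment then jumped to about -0.9 N m, so I pressed 2° more, and the bar now lies along the box.
- **Torch:** It was drawn out along the socket axis, raised, and levelled. It points at about 20° yaw towards the bottle's body.
- **Last checks:**
  - The torch centre is at about z = 0.151 m, 0.198 m from the bottle's axis, so the lens is about 8 cm from the glass.
  - The torch axis misses the bottle's centre by about 5 mm or less. It is level within about 2°.
  - The gripper opening stayed at 23.6 mm with no slip, and the joints were still (at most 0.002 rad/s).
  - The bottle had not moved in the pictures.
- **What disagreed:**
  - The planned 45° grasp was out of reach because of the wrist limits. I fitted the arm's kinematics from its own readings and gripped at a 20° tilt instead.
  - The torch then sat about 4.5° lens-up in the fingers, which I corrected.
  - For that tilt, the wrist-camera estimate (5.5°) and the network's points (11°) differed. The side-view picture agreed with the wrist camera to about 2°.

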